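# Snap the lid onto the leftovers box, then shut its vent

## Task

The lid lies loosely on the glass food box: press its rim down with your fingertips, corner by corner, until all four corners have clicked home, leaving the little vent flap in the middle standing open meanwhile so that the trapped air can get out. Then push the vent flap over and press it shut flat. Do not lift or grasp anything, leave the box standing about where it is, and leave the other things alone.

Things in the scene. Friction and masses are not known exactly. Their poses are not given: they have to be found in the camera images.
- food_box: The food box: a clear glass dish, 180 x 128 mm and 62 mm high, with boiled potatoes in it and a white plastic lid on it, about 1 kg, loose on the worktop. Origin: centre of the dish's underside, on the worktop; x along its long side, y along its short side, z up.
- lid_top (a point): Centre of the lid's flat top, 65 mm above the worktop; axes as the box's. The lid is 188 x 136 mm with rounded corners (radius 31 mm); a bead 2 mm high runs round it, 4 mm inside the edge. The middle of the lid is down on the glass rim; its four corners still stand up.
- pad_a (a point): Point to press on lid corner a (the corner at +x, +y of the box): on the lid's top, 8 mm inside the rounded edge. Clicked home it lies at (76, 56, 65) mm in the box frame; while the corner stands up it is about 7 mm higher.
- corner_a (a joint): How far lid corner a stands up, rad: about 0.24 while sprung up, 0 when clicked home. It bends on a fold line across the lid, 31 mm from the pad. It resists with up to about 10 N at the pad, clicks over below about 0.09 and then stays down by itself; let go sooner it springs up again.
- pad_b (a point): Point to press on lid corner b (the corner at +x, -y of the box): on the lid's top, 8 mm inside the rounded edge. Clicked home it lies at (76, -56, 65) mm in the box frame; while the corner stands up it is about 7 mm higher.
- corner_b (a joint): How far lid corner b stands up, rad: about 0.24 while sprung up, 0 when clicked home. It bends on a fold line across the lid, 31 mm from the pad. It resists with up to about 10 N at the pad, clicks over below about 0.09 and then stays down by itself; let go sooner it springs up again.
- pad_c (a point): Point to press on lid corner c (the corner at -x, -y of the box): on the lid's top, 8 mm inside the rounded edge. Clicked home it lies at (-76, -56, 65) mm in the box frame; while the corner stands up it is about 7 mm higher.
- corner_c (a joint): How far lid corner c stands up, rad: about 0.24 while sprung up, 0 when clicked home. It bends on a fold line across the lid, 31 mm from the pad. It resists with up to about 10 N at the pad, clicks over below about 0.09 and then stays down by itself; let go sooner it springs up again.
- pad_d (a point): Point to press on lid corner d (the corner at -x, +y of the box): on the lid's top, 8 mm inside the rounded edge. Clicked home it lies at (-76, 56, 65) mm in the box frame; while the corner stands up it is about 7 mm higher.
- corner_d (a joint): How far lid corner d stands up, rad: about 0.24 while sprung up, 0 when clicked home. It bends on a fold line across the lid, 31 mm from the pad. It resists with up to about 10 N at the pad, clicks over below about 0.09 and then stays down by itself; let go sooner it springs up again.
- vent_flap (a joint): Opening of the vent flap, rad: 0 shut flat on the lid, 0.9 to 1.45 as found (standing up, leaning towards its shut side). Its stiff film hinge keeps it wherever it is left; moving it takes about 0.5 N at its free end.
- vent_hinge (a point): Middle of the vent flap's hinge line, fixed on the box at (-22, 0, 67) mm in the box frame; the hinge line runs along the box's y. Axes as the box's. The open flap swings shut towards the box's +x and then lies over the lid from x = -22 to +28 mm, its top 4 mm above the lid.
- vent_end (a point): Middle of the free edge of the vent flap, a white tongue 50 mm long, 26 mm wide and 3 mm thick: 46 mm from the hinge line, on the face that looks up when it is shut.
- honey_jar: A bystander to leave alone: jar of honey with a dark lid, 65 mm across, 86 mm high. Origin: centre of its underside.
- shaker: A bystander to leave alone: glass salt shaker, 47 mm across, 112 mm high. Origin: centre of its underside.
- mug: A bystander to leave alone: two-tone pottery mug, 88 mm across (116 mm with its handle), 90 mm high. Origin: centre of its underside.

How it is judged:
On the way, in this order (a step that is already met when the one before it is completed fails the run):
1. all four corners of the lid are clicked home while the vent flap still stands open (value of joint each of corner_a, corner_b, corner_c, corner_d below 0.04 rad and value of joint vent_flap above 0.5 rad), for 0.2 s.
2. the vent flap is shut (value of joint vent_flap below 0.08 rad), for 0.2 s.
At the end, for the whole second after the job is handed in: All four lid corners are clicked home (each joint under 0.04 rad, about 1.3 mm at the pad) and the vent flap is shut (under 0.08 rad); the box stands level and at rest within 50 mm of where it was, never lifted or tipped; honey jar, shaker and mug are within 25 mm of where they stood (value of joint each of corner_a, corner_b, corner_c, corner_d below 0.04 rad and value of joint vent_flap below 0.08 rad and angle between food_box's own z axis and vertical below 0.05 rad and distance of food_box from where it was at the start of the episode below 0.05 m and linear speed of food_box below 0.02 m/s and distance of each of honey_jar, shaker, mug from where it was at the start of the episode below 0.025 m); the robot touches nothing.
It fails at once if the vent flap is shut while a corner of the lid still stands up (value of joint vent_flap below 0.4 rad and value of joint any of corner_a, corner_b, corner_c, corner_d above 0.09 rad).
It fails at once if the food box is lifted or tipped (height (world z) of food_box above 0.012 m or angle between food_box's own z axis and vertical above 0.12 rad).
It fails at once if the food box is pushed more than 50 mm from its place (distance of food_box from where it was at the start of the episode above 0.05 m).
It fails at once if the honey jar, the salt shaker or the mug is lifted, or moved more than 25 mm (distance of any of honey_jar, shaker, mug from where it was at the start of the episode above 0.025 m or height (world z) of any of honey_jar, shaker, mug above 0.01 m).
It also fails if it takes over 43 s, if anything falls off the work surface, if the arm or the gripper's body presses on something with over 40 N, if the wrist force passes 120 N, or if a joint passes its speed limit or range.

## Robot

A 6-joint arm with a two-finger parallel gripper is mounted at the origin on a cart in front of the work surface, level with it; the furniture and walls round the work are solid. World frame = base frame: x ahead of the robot, y to its left, z up, the work surface at z = 0. Lengths are in m, angles in rad, forces in N, time in s.
With the tool pointing down it reaches from about 0.35 to 0.875 m from the base axis. Payload 15.5 kg.
Tool frame: the origin (TCP) lies between the finger pads; the fingertips stand manip.tip_reach ahead of it and the grasp point (between the pads) lies 8 mm behind it (manip.tip_reach is the distance from the TCP to the fingertips, in m); z points along the fingers, y is the line along which they close (so a half turn about z gives the same grasp; the last joint's range is limited). The gripper opens to 85 mm and grips with 20 to 120 N. Pads are 22 mm wide; open, the fingers measure 114 mm over their backs; the gripper's body (76 mm by 85 mm) begins 54 mm behind the grasp point. The pads swing forward as they close: fully open they stand 13 mm farther back than shut.
Start: joints at [-1.298, 0.494, 1.345, -0, 1.302, -0.096], TCP at [0.225, -0.583, 0.242] pointing down, gripper open.
Joint ranges: [-2.91, 2.91], [-0.82, 2.16], [0.22, 2.67], [-1.22, 4.37], [0.12, 2.79], [-3.08, 3.08]. Speed limits (rad/s): [1.89, 1.89, 2.57, 3.01, 3.01, 3.01].

## Interface

Orientations are given as a 3x3 rotation matrix whose columns are the frame's x, y, z axes.
In Python, from rig import manip, cams, job, nets gives the robot as it stands. Calls block until the motion is done:
- manip.movep(position, orientation): joint-space move of the TCP to a pose.
- manip.movel(position, rot=None, feed=0.15): straight line of the TCP; rot=None keeps the orientation; feed is the mean speed in m/s.
- manip.goto_joints(angles): joint-space move.
- manip.gripper_to(opening, strength=None): opening from 0.0 (shut) to 1.0 (fully open); strength is the grip in N (None keeps the last); returns when the fingers have stopped.
- manip.wait(seconds).
- manip.solve_ik(position, orientation): joint angles nearest the present ones, or None.
- manip.get_obs(): the state.
- cams.grab_frame(name): name is "scene" or "side" or "wrist"; returns a dict with "color" (480x640x3 uint8, red, green, blue), "depth" (480x640 float32, m along the optical axis (not along the pixel's ray), 0 where there is no reading), "fx", "fy", "cx", "cy" (pixels), "camera_from_world" (4x4, takes a point from world to camera coordinates). Camera axes: x right, y up, looking along -z (the intrinsics and any distortion apply to the point x, -y, -z); pixel columns grow to the right and rows downward; lengths in m; the calibration is good to about 2 mm. The wrist camera is an equidistant fisheye: a pixel r from the principal point sees the ray r / f radians off the axis. A picture is of the moment at which its call begins.
A pose or a line that the arm cannot do raises manip.PlanningError and nothing moves.
- job.finish_job(): hands the job in; it is judged then, once.
Trained networks look in a picture, given as the dict that the camera call returned (one of the last four; its "shot" number tells which), for a name from the list of things; names that differ only in an ending like _2 or _b are one class to them, and where a whole thing is asked for, a point or a joint stands for the part that bears it (a point fixed in the world has none). Each returns a list of dicts, best first, with "conf" (0 to 1); they miss things now and then, are a little off and sometimes report something else, mostly with a low value. They report only what shows in the picture. A call takes as long as a camera call.
- nets.boxes_of(thing, picture): "pixel" ([column, row] in pixels, amid what is visible of it).
- nets.regions_of(thing, picture): "mask" (480x640 bool, what is visible of it) and "pixel" ([column, row] in pixels, amid what is visible of it).
- nets.tip_of(thing, picture): "pixel" ([column, row] in pixels: a listed point, or the origin of a listed thing).
The state is a dict: "time_s": time; "joints": joint angles; "dq": joint speeds; "joint_torque": joint torques, N m; "tcp_pos": TCP position; "orientation": TCP orientation; "force": force on the tool from outside, world axes, zero at the start; "torque": the same for the moment, N m; "gripper_width": opening from 0.0 (shut) to 1.0 (fully open); "grasp_force": force on a finger pad.
Only numpy, scipy, OpenCV 4.12 (cv2) and the standard library are available. Lean on these libraries where they do the work, as an engineer would, in place of code of your own. Each camera call takes 0.05 s, during which the arm holds its last target. There are 200 camera calls.

## Working session

There is one attempt and no reset: what is moved stays moved. The work goes in short steps, each a Python script; the robot and the scene stay as the last script left them, time stands still between calls to the robot, and variables do not carry over. Pictures are saved under pics/ and viewed, at most 10 in all, crops included, and the job is handed in when it is done.

```bash
mkdir -p pics; ls; cat > h.py <<'E'
import numpy as np, cv2
from rig import manip, cams, job, nets
def world(f,px,z=None):
    """pixel -> world by depth, or on plane z (pinhole cams)"""
    T=np.linalg.inv(f["camera_from_world"]); u,v=px
    d=np.array([(u-f["cx"])/f["fx"],-(v-f["cy"])/f["fy"],-1.0])
    r=T[:3,:3]@d; o=T[:3,3]
    if z is not None: return o+r*(z-o[2])/r[2]
    return o+r*f["depth"][int(round(v)),int(round(u))]
E
python3 - <<'E'
from h import *
print(manip.tip_reach)
for n in ("scene","side"):
    f=cams.grab_frame(n); cv2.imwrite(f"pics/{n}0.png",f["color"][:,:,::-1])
    for t,z in [("food_box",0),("lid_top",.065),("pad_a",.072),("pad_b",.072),("pad_c",.072),("pad_d",.072),("vent_hinge",.067),("vent_end",None),("honey_jar",0),("shaker",0),("mug",0)]:
        for r in nets.tip_of(t,f)[:2]:
            print(n,t,round(r["conf"],2),np.round(r["pixel"]),np.round(world(f,r["pixel"],z),3),np.round(world(f,r["pixel"]),3))
print(manip.get_obs()["time_s"])
E
```

```text
pics
0.011
scene food_box 0.62 [358. 271.] [ 0.507 -0.215  0.   ] [ 0.477 -0.147  0.045]
scene lid_top 0.73 [356. 243.] [ 0.506 -0.205  0.065] [ 0.505 -0.203  0.066]
scene pad_a 0.9 [376. 260.] [ 0.446 -0.151  0.072] [ 0.444 -0.145  0.076]
scene pad_a 0.8 [338. 217.] [ 0.578 -0.277  0.072] [ 0.577 -0.274  0.074]
scene pad_b 0.9 [376. 260.] [ 0.446 -0.151  0.072] [ 0.444 -0.145  0.076]
scene pad_b 0.8 [338. 217.] [ 0.578 -0.277  0.072] [ 0.577 -0.274  0.074]
scene pad_c 0.9 [376. 260.] [ 0.446 -0.151  0.072] [ 0.444 -0.145  0.076]
scene pad_c 0.8 [338. 217.] [ 0.578 -0.277  0.072] [ 0.577 -0.274  0.074]
scene pad_d 0.9 [376. 260.] [ 0.446 -0.151  0.072] [ 0.444 -0.145  0.076]
scene pad_d 0.8 [338. 217.] [ 0.578 -0.277  0.072] [ 0.577 -0.274  0.074]
scene vent_end 0.78 [360. 219.] [ 0.508 -0.222  0.107] [ 0.508 -0.222  0.107]
scene honey_jar 0.56 [361. 220.] [ 0.59 -0.42  0.  ] [ 0.506 -0.223  0.105]
scene shaker 0.6 [234. 276.] [ 0.71  -0.099  0.   ] [ 0.694 -0.079  0.016]
scene mug 0.91 [269. 367.] [0.515 0.086 0.   ] [0.502 0.104 0.019]
side food_box 0.76 [366. 275.] [ 0.505 -0.217 
[... 445 characters left out ...]
0.072] [ 0.591 -0.172  0.071]
side pad_c 0.8 [412. 247.] [ 0.425 -0.254  0.072] [ 0.425 -0.255  0.071]
side pad_d 0.83 [320. 250.] [ 0.591 -0.171  0.072] [ 0.591 -0.172  0.071]
side pad_d 0.8 [412. 247.] [ 0.425 -0.254  0.072] [ 0.425 -0.255  0.071]
side vent_hinge 0.96 [374. 253.] [ 0.489 -0.212  0.067] [ 0.488 -0.206  0.072]
side vent_end 0.52 [368. 233.] [ 0.506 -0.216  0.107] [ 0.506 -0.216  0.107]
side honey_jar 0.96 [362. 215.] [ 0.59 -0.44  0.  ] [ 0.579 -0.406  0.022]
side shaker 0.55 [255. 281.] [ 0.709 -0.107  0.   ] [ 0.695 -0.086  0.022]
side shaker 0.25 [366. 275.] [ 0.505 -0.218  0.   ] [ 0.485 -0.146  0.061]
side mug 0.94 [297. 382.] [0.519 0.083 0.   ] [0.506 0.109 0.038]
1.2
```

```bash
python3 - <<'E'
from h import *
pts=[]
for n in ("scene","side"):
    f=cams.grab_frame(n); r=nets.regions_of("food_box",f)[0]
    v,u=np.nonzero(r["mask"]&(f["depth"]>0))
    P=np.array([world(f,p) for p in zip(u,v)])
    P=P[(P[:,2]>.058)&(P[:,2]<.078)]
    (c,s,a)=cv2.minAreaRect((P[:,:2]*1000).astype(np.float32)); print(n,r["conf"],len(P),c,s,a)
a=cv2.imread("pics/scene0.png")[150:390,180:500];b=cv2.imread("pics/side0.png")[150:390,200:520]
cv2.imwrite("pics/m.png",np.vstack([cv2.resize(a,(400*1,300)),cv2.resize(b,(400,300))]))
E
```

```text
scene 0.58 3882 (510.000732421875, -212.81546020507812) (137.7167510986328, 189.7667236328125) 82.6650619506836
side 0.56 3871 (509.0439453125, -215.76284790039062) (140.24591064453125, 188.849609375) 82.39241027832031
```

View pics/m.png

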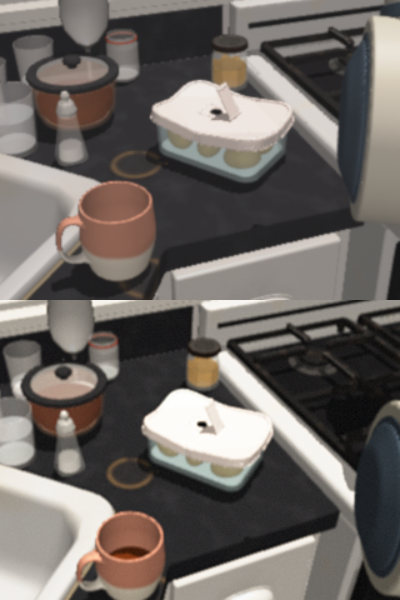

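```bash
cat >> h.py <<'E'
C=np.array([.5095,-.214]); yaw=-.131
c,s=np.cos(yaw),np.sin(yaw)
BX=np.array([c,s,0]); BY=np.array([-s,c,0])
def P(x,y,ztip): return np.r_[C,0]+BX*x*1e-3+BY*y*1e-3+np.array([0,0,ztip*1e-3+manip.tip_reach])
def R0():
    # tool z down, tool x along +-box x or y (the choice nearest the present orientation)
    z=np.array([0,0,-1.]); R=manip.get_obs()["orientation"]
    return max((np.column_stack([x,np.cross(z,x),z]) for x in (BX,-BX)),key=lambda M:np.trace(M.T@R))
def press(x,y,z0,zmin,fmax=20,step=1.0):
    manip.movel(P(x,y,z0),feed=.08); z=z0; fs=[]
    while z>zmin:
        z-=step; manip.movel(P(x,y,z),feed=.05)
        f=manip.get_obs()["force"][2]; fs.append((round(z,1),round(float(f),1)))
        if abs(f)>fmax: break
    o=manip.get_obs(); print(fs,np.round(o["tcp_pos"]*1e3-[0,0,11],1),round(o["time_s"],2))
E
python3 - <<'E'
from h import *
print(np.round(manip.get_obs()["orientation"],2)); R=R0(); print(np.round(R,2))
manip.gripper_to(0.0)
for q in ((76,56),(76,-56),(-76,-56),(-76,56)): print(np.round(manip.solve_ik(P(*q,95),R),2))
manip.movep(P(-76,-56,100),R); print(manip.get_obs()["time_s"],manip.get_obs()["gripper_width"])
press(-76,-56,73,60)
manip.movel(P(-76,-56,95),feed=.15); print(manip.get_obs()["time_s"],manip.get_obs()["force"])
E
```

```text
[[ 0.93  0.36  0.  ]
 [ 0.36 -0.93  0.  ]
 [ 0.   -0.   -1.  ]]
[[ 0.99 -0.13  0.  ]
 [-0.13 -0.99  0.  ]
 [ 0.   -0.   -1.  ]]
[-0.37  0.63  1.51 -0.    1.    1.33]
[-0.54  0.66  1.44 -0.    1.04  1.16]
[-0.67  0.51  1.8  -0.    0.83  1.04]
[-0.45  0.48  1.88 -0.    0.78  1.25]
3.6583 0.0031432853216938066
[(72.0, -0.6), (71.0, -0.4), (70.0, -0.1), (69.0, -1.0), (68.0, 0.1), (67.0, 0.0), (66.0, 7.6), (65.0, 17.6), (64.0, 23.9)] [ 426.9 -259.8   64.9] 6.39
6.75 [ 0.15475856 -1.12706298  0.14854938]
```

```bash
python3 - <<'E'
from h import *
manip.movel(P(-76,-56,125),feed=.2)
fs=[]
for n in ("scene","side"):
    f=cams.grab_frame(n); fs.append(f)
    for (x,y) in ((76,56),(76,-56),(-76,-56),(-76,56)):
        p=P(x,y,72-11); w=np.r_[p,1]; q=f["camera_from_world"]@w
        u=f["cx"]+f["fx"]*q[0]/-q[2]; v=f["cy"]+f["fy"]*-q[1]/-q[2]
        d=f["depth"][int(v)-1:int(v)+2,int(u)-1:int(u)+2]
        print(n,x,y,round(u),round(v),np.round(world(f,(u,v)),4),np.round(np.median(d)+q[2],4))
a=[cv2.resize(f["color"][170:320,270:470,::-1],(400,300),interpolation=cv2.INTER_CUBIC) for f in fs]
cv2.imwrite("pics/m2.png",np.vstack(a))
E
```

```text
scene 76 56 305 239 [ 0.588  -0.1612  0.0764] -0.0094
scene 76 -56 339 217 [ 0.5749 -0.274   0.0749] -0.0019
scene -76 -56 408 236 [ 0.4288 -0.2659  0.0685] 0.129
scene -76 56 378 262 [ 0.4394 -0.1433  0.0753] -0.0048
side 76 56 318 251 [ 0.5908 -0.1654  0.0745] -0.0017
side 76 -56 345 224 [ 0.5775 -0.2793  0.0721] -0.0002
side -76 -56 411 245 [ 0.4283 -0.2681  0.0659] 0.0112
side -76 56 388 276 [ 0.4411 -0.1471  0.0732] -0.0024
```

View pics/m2.png

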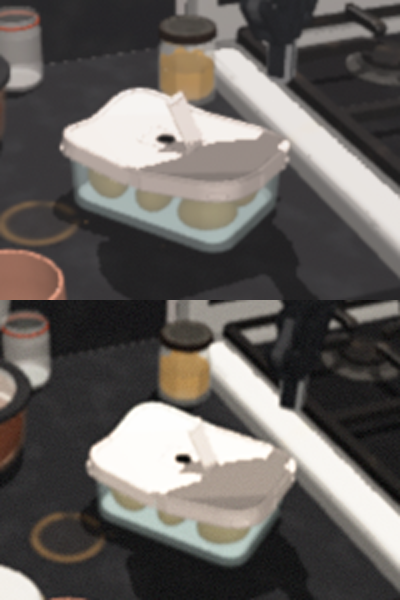

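The box has stayed put. Corner c (at about (285,150) in the upper half) has dropped to about 66 mm, while the other three still read 72–76 mm. Now the other corners.

```bash
python3 - <<'E'
from h import *
for q in ((76,-56),(76,56),(-76,56)):
    manip.movel(P(*q,95),feed=.2)
    press(*q,70,60)
    manip.movel(P(*q,95),feed=.15)
manip.movel(P(-76,0,125),feed=.2)
f=cams.grab_frame("side"); 
for (x,y) in ((76,56),(76,-56),(-76,-56),(-76,56)):
    q=f["camera_from_world"]@np.r_[P(x,y,65-11),1]
    u=f["cx"]+f["fx"]*q[0]/-q[2]; v=f["cy"]-f["fy"]*q[1]/-q[2]
    print(x,y,round(u),round(v),np.round(world(f,(u,v)),4))
for t in ("vent_hinge","vent_end"):
    for r in nets.tip_of(t,f)[:1]: print(t,r["conf"],r["pixel"],np.round(world(f,r["pixel"]),4))
r=nets.regions_of("food_box",f)[0]; v,u=np.nonzero(r["mask"]&(f["depth"]>0))
A=np.array([world(f,p) for p in zip(u,v)]); A=A[(A[:,2]>.058)&(A[:,2]<.078)]
print(cv2.minAreaRect((A[:,:2]*1000).astype(np.float32)),manip.get_obs()["time_s"])
cv2.imwrite("pics/s3.png",cv2.resize(f["color"][170:320,270:470,::-1],(800,600),interpolation=cv2.INTER_CUBIC))
E
```

```text
[(69.0, -0.7), (68.0, 0.1), (67.0, -0.0), (66.0, 7.7), (65.0, 14.2), (64.0, 20.6)] [ 577.8 -279.6   65.2] 10.04
[(69.0, -0.6), (68.0, 0.5), (67.0, 0.2), (66.0, 6.6), (65.0, 15.3), (64.0, 20.9)] [ 592.5 -168.5   65.2] 13.07
[(69.0, 0.4), (68.0, -0.2), (67.0, 0.8), (66.0, 8.6), (65.0, 17.1), (64.0, 26.4)] [ 441.5 -148.5   64.7] 16.3
76 56 318 253 [ 0.5915 -0.167   0.0662]
76 -56 345 227 [ 0.5781 -0.2811  0.0638]
-76 -56 411 248 [ 0.4272 -0.2617  0.0634]
-76 56 388 279 [ 0.4411 -0.147   0.0663]
vent_hinge 0.68 [372.8, 252.6] [ 0.4901 -0.2034  0.0734]
vent_end 0.5 [367.4, 234.7] [ 0.5061 -0.211   0.1072]
((508.3004150390625, -214.78445434570312), (140.294189453125, 188.3910675048828), 83.60162353515625) 17.325
```

View pics/s3.png

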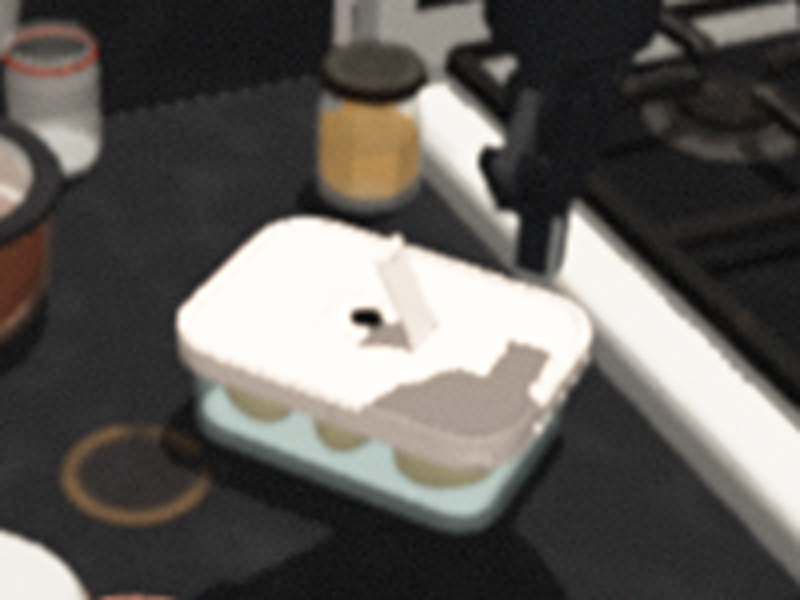

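All four corners now lie flat (rim at about 64–66 mm) and the flap still stands, with its tip at (395,240). Shutting the flap.

```bash
python3 - <<'E'
from h import *
manip.movel(P(-50,0,92),feed=.15)
for x,z in ((-10,92),(0,86),(8,80),(10,74)):
    manip.movel(P(x,0,z),feed=.08); print(np.round(manip.get_obs()["force"],1))
press(12,0,71,62,fmax=15)
manip.wait(.2)
manip.movel(P(12,0,110),feed=.15)
manip.movel(P(-76,0,150),feed=.2)
f=cams.grab_frame("side"); print(manip.get_obs()["time_s"])
for t in ("vent_hinge","vent_end"):
    for r in nets.tip_of(t,f)[:1]: print(t,r["conf"],r["pixel"],np.round(world(f,r["pixel"]),4))
for x in (-10,0,10,20,24):
    q=f["camera_from_world"]@np.r_[P(x,0,69-11),1]
    print(x,np.round(world(f,(f["cx"]+f["fx"]*q[0]/-q[2],f["cy"]-f["fy"]*q[1]/-q[2])),4))
cv2.imwrite("pics/s4.png",cv2.resize(f["color"][170:320,270:470,::-1],(800,600),interpolation=cv2.INTER_CUBIC))
E
```

```text
[-1.   0.4 -0.4]
[ 0.2 -0.2 -0.3]
[0.2 0.8 0.6]
[-0.6 -0.2  1.1]
[(70.0, -0.4), (69.0, 2.8), (68.0, 16.5)] [ 521.5 -215.7   68.7] 20.23
21.5417
vent_hinge 0.66 [372.9, 256.8] [ 0.4878 -0.1984  0.0671]
vent_end 0.69 [354.2, 244.0] [ 0.5383 -0.2295  0.0633]
-10 [ 0.4989 -0.2103  0.0708]
0 [ 0.5098 -0.2151  0.0682]
10 [ 0.5189 -0.2138  0.0702]
20 [ 0.5289 -0.2152  0.0701]
24 [ 0.5326 -0.2152  0.0705]
```

View pics/s4.png

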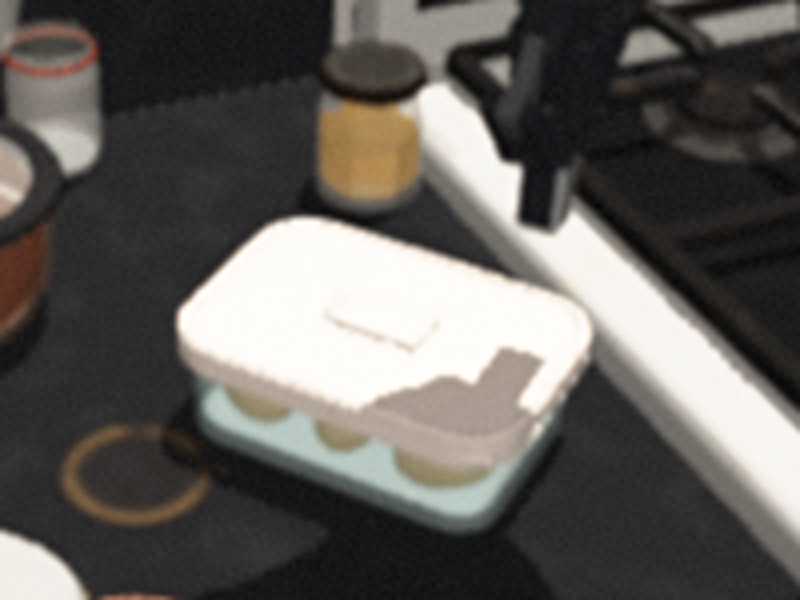

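The flap lies flat over the vent, around (380,315). I'll press once more near its free end to be safe, then hand in.

```bash
python3 - <<'E'
from h import *
manip.movel(P(18,0,100),feed=.2)
press(18,0,72,62,fmax=15)
manip.movel(P(18,0,150),feed=.2); manip.wait(.3)
print(np.round(manip.get_obs()["force"],1)); print(job.finish_job())
E
```

```text
[(71.0, 0.2), (70.0, 0.1), (69.0, 3.0), (68.0, 14.9), (67.0, 26.2)] [ 527.6 -216.5   68.3] 24.07
[ 0.3 -0.1  0.4]
the job is handed in; nothing more can be done
None
```

I pressed all four lid corners home with the vent flap standing open, then pushed the flap over and pressed it flat, and handed the job in at about 25 s of the 43 s allowed; the hand-in gave no verdict, but the last camera check showed the corners and flap flat and the box in place.

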